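# Shut and lock the tape drawer on the packing bench

## Robot

A 6-joint arm with a two-finger parallel gripper is mounted at the origin on the work surface. World frame = base frame: x ahead of the robot, y to its left, z up, the work surface at z = 0. Lengths are in m, angles in rad, forces in N, time in s.
With the tool pointing down it reaches from about 0.425 to 0.95 m from the base axis. Payload 3.5 kg.
Tool frame: the origin (TCP) lies midway between the tips of the shut fingers; the grasp point (between the pads) lies 19 mm behind it; z points along the fingers, y is the line along which they close (so a half turn about z gives the same grasp; the last joint's range is limited). The gripper opens to 85 mm and grips with 20 to 120 N. Pads are 22 mm wide; open, the fingers measure 114 mm over their backs; the gripper's body (76 mm by 85 mm) begins 54 mm behind the grasp point. The pads swing forward as they close: fully open they stand 13 mm farther back than shut.
Start: joints at [1.057, 0.286, 1.577, -0, 1.279, -0.15], TCP at [0.24, 0.631, 0.231] pointing down, gripper open.
Joint ranges: [-2.77, 2.77], [-0.9, 2.22], [0.21, 2.48], [-1.53, 4.67], [0.24, 2.81], [-2.84, 2.84]. Speed limits (rad/s): [2.79, 2.79, 3.14, 3.14, 3.14, 3.14].

## Interface

Orientations are given as a unit quaternion [x, y, z, w].
In Python, from plant import * gives the robot as it stands.
- The arm moves only by the tool move_arm, never from a script. Its argument "moves" is a list of rows, each a list of 3 entries, a list of its own where there are three numbers: the opening, from 0 (shut) to 1 (fully open), then the shift along the tool's x, y, z in m, then the turn, a rotation vector about the tool's x, y, z in rad. A call has exactly 10 rows; each row shifts and turns the commanded pose from where the row before left it, along the tool's axes as they then stand; what a row does not reach is not made up. A row lasts 1/12 s, in which the tool goes at most 41.7 mm and 7.16 degrees, less where a joint would pass 70% of its speed; a pose out of reach is approached as far as the arm can. A call is refused whole if a number of a shift passes 0.0417 or a number of a turn 0.125, either way. A call with a gripper value outside its range is refused whole. The fingers move at their own pace and stop on an object; "grip_force" is the grip in N (left out, the last holds). Time passes only in rows, so rows that do not move let the fingers close, or fill a call up. It gives the time, the measured TCP pose, the force, the opening and the grip force at its end, in the units of the state.
- get_state(): the state, without advancing time (a new reading comes with each control period).
- read_camera(name): name is "side" or "top" or "wrist"; returns the picture (384x512x3 uint8, red, green, blue); there is no depth.
- camera_params(name): a dict with "fx", "fy", "cx", "cy" (pixels), "k1" (the pictures are not rectified: a ray, as slopes to the right and down, at radius r is drawn at 1 + k1 r^2 times it, then the intrinsics apply), "rvec" (rotation vector, rad) and "tvec" (3), from world to camera coordinates, as OpenCV has them; the wrist camera has in their place "tool_from_camera" (4x4, takes a point from camera to tool coordinates, whose origin is the TCP and whose axes are the flange's). Camera axes: x right, y down, z forward; pixel columns grow to the right and rows downward; lengths in m; the calibration is good to about 2 mm. A picture is of the moment at which its call begins: read the wrist's pose just before it. camera_params takes no time and is no camera call.
- sign_off(): hands the job in; it is judged then, once.
The state is a dict: "time": time; "qpos": joint angles; "dq": joint speeds; "joint_efforts": joint torques, N m; "eef_pos": TCP position; "tcp_rot": TCP orientation; "contact_force": force on the tool from outside, world axes, zero at the start; "wrist_torque": the same for the moment, N m; "opening": opening from 0.0 (shut) to 1.0 (fully open); "finger_force": force on a finger pad.
Only numpy, scipy, OpenCV 4.12 (cv2) and the standard library are available. Lean on these libraries where they do the work, as an engineer would, in place of code of your own. Each camera call takes 0.05 s, during which the arm holds its last target. There are 200 camera calls.

## Task

Both drawers of the low chest on the packing bench stand open. With your fingertips push the drawer that holds the tape roll fully shut, then push the sliding lock bar on the front of the chest all the way across to that side so that its tongue stands in front of the shut drawer. Leave the other drawer open as it is, keep your fingers out of the drawers, and do not lift or disturb the things in them or on the bench and chest.

Things in the scene. Friction and masses are not known exactly. Their poses are not given: they have to be found in the camera images.
- chest: Low grey metal drawer chest, fixed: 240 deep (x), 380 wide (y), 116 mm high. Origin on the bench under the middle of the carcass's front edge; x points to its back (away from the robot), y to the left drawer, z up. Drawers centred at y +105 (left) and -105 mm (right), a 70 mm post between. A ledge 100 mm high, x 0 to 26 mm, runs along the front of its top; behind it a deck at 116 mm.
- drawer_left (a joint): Opening of the left drawer in m: 0 shut, up to 0.15 open; it slides along chest -x when opening. Starts 0.09 to 0.13. It has no spring, takes about 3 N plus 12 N per m/s to push and stays where it is left. When shut it meets a hard stop.
- drawer_right (a joint): The same for the right drawer.
- front_left (a point): Plain metal front of the left drawer: 140 mm wide (chest y), 12 mm thick, from 14 to 88 mm above the bench, with a shallow dark pull on its face. Its outer face is at chest x = -(12 mm + opening). Listed point: at the middle of the top edge of its outer face, 88 mm above the bench.
- front_right (a point): The same for the right drawer.
- tray_left (a point): Black open tray of the left drawer, behind its front and part of it: 200 (chest x) x 130 mm, 4 mm walls to 66 mm above the bench (88 mm at the front), floor 20 mm above the bench. Point: middle of the tray's floor; axes as the chest's.
- tray_right (a point): The same for the right drawer.
- lockbar (a joint): Position of the lock bar along chest y in m: 0 in the middle, +0.085 at its left stop (tongue in front of the left drawer), -0.085 at its right stop. Starts between -0.015 and 0.015, where the tongue is clear of both drawers. It takes about 3 N plus 8 N per m/s to push and stays where it is left.
- bar_mid (a point): Dark steel lock bar sliding on the ledge: 100 mm long (chest y), chest x -26 to +24 mm, 101.5 to 116 mm above the bench, flush with the deck. Push it by an end face, 50 mm either side of this point. A tongue 34 mm wide hangs at its middle, chest x -26 to -14 mm, down to 76 mm height. Point: middle of its top face; chest x -1 mm, chest y = joint lockbar.
- tape: Brown roll of tape lying flat in one of the two drawers (either): ring 66 mm outside, 40 mm inside, 26 mm high. Origin at the centre of its underside.
- carton: Small pale carton, 56 x 46 x 26 mm, lying in the other drawer. Origin at the centre of its underside.
- spool: White plastic spool standing on the chest's deck, 68 mm across, 45 mm high. Origin at the centre of its underside. A bystander.
- knife: Red utility knife lying on the bench, about 150 mm long, 18 mm wide, 18 mm high. Origin on the bench 20 mm ahead of the middle of its red handle; x axis towards the blade. A bystander.
- pot: Dark metal pen pot (empty), 76 mm across, 90 mm high, standing on the bench. Origin at the centre of its underside. A bystander.
Things that resemble listed ones, but are neither listed nor needed, are in the scene too. Of the things like the carton, leave any that is yellow; of the rest the larger one is meant. There is more than one size of the tape; the job needs the larger.

How it is judged:
By the outcome, as a careful person would: the job done as asked, in the order asked, and still so for the second after the job is handed in, with the robot touching nothing.
It also fails if it takes over 46 s, if anything falls off the work surface, if the arm or the gripper's body presses on something with over 40 N, if the wrist force passes 120 N, or if a joint passes its speed limit or range.

## Working session

There is one attempt and no reset: what is moved stays moved. The work goes in short steps, Python scripts to look and compute and a tool call to move; the robot and the scene stay as the last step left them, time stands still between calls to the robot, and variables do not carry over. Pictures are saved under pics/ and viewed, at most 10 in all, crops included, and the job is handed in when it is done.

Besides the shell and the picture viewer there is one more tool, called as name([rows], argument=value, ...), one row to a line, values as JSON. move_arm: Moves the arm, as the interface text tells. Its arguments: {"type":"object","properties":{"moves":{"type":"array"},"grip_force":{"type":"number"}},"required":["moves"]}

```bash
mkdir -p pics; ls; python3 - <<'E'
from plant import *
import cv2
s=get_state();print(s)
for n in("top","side"):
    im=read_camera(n);cv2.imwrite(f"pics/{n}0.png",im[:,:,::-1]);print(n,camera_params(n))
E
```

```text
pics
{'time': 0.0, 'qpos': array([ 1.05700770e+00,  2.87172291e-01,  1.57821523e+00,  1.93676738e-05,
        1.27859690e+00, -1.50021830e-01]), 'dq': array([-8.11509161e-04, -2.87968158e-04, -8.25749929e-05, -3.36984044e-04,
       -2.39140670e-04, -1.95995401e-03]), 'joint_efforts': array([-2.22393021e-03, -4.05999398e+01, -2.92616522e+01, -2.80541399e-04,
        5.84374677e-03,  7.19847606e-06]), 'eef_pos': array([0.23981074, 0.63024527, 0.22992207]), 'tcp_rot': array([ 1.80884852e-01,  9.83503554e-01, -1.12759519e-03, -3.98436498e-04]), 'contact_force': array([-5.65540289e-01,  4.22013983e-01, -3.08175636e-04]), 'wrist_torque': array([ 0.02968813,  0.02967275, -0.01476802]), 'finger_force': 0.0, 'opening': 0.9991550269959384}
top {'fx': 388.89324366800577, 'fy': 388.89324366800577, 'cx': 251.29647587200589, 'cy': 187.22924276365515, 'k1': -0.03494161810487328, 'rvec': array([ 2.19447618, -2.1454934 ,  0.07012305]), 'tvec': array([-0.0043437 ,  0.59518184,  1.24976467])}
side {'fx': 346.73409447976064, 'fy': 346.73409447976064, 'cx': 254.84184570554703, 'cy': 193.79394959014883, 'k1': -0.07677414061363487, 'rvec': array([ 2.08477596, -0.37629588,  0.20231732]), 'tvec': array([-0.56557363,  0.1788122 ,  1.08892729])}
```

View pics/top0.png

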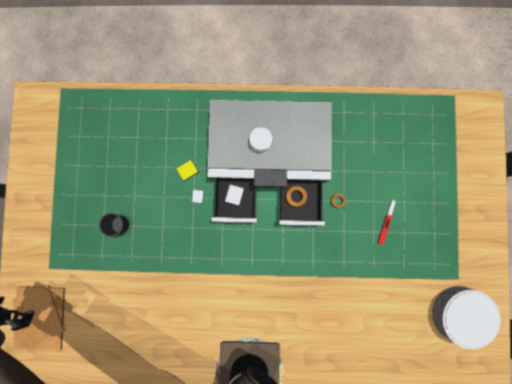

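View pics/side0.png

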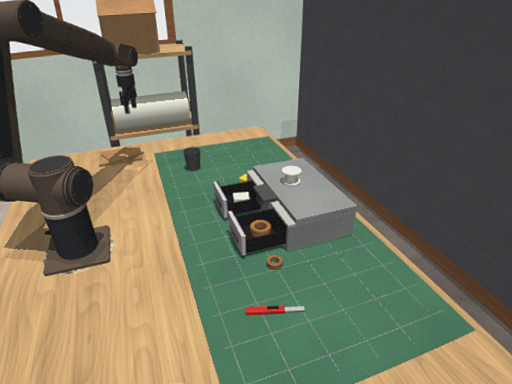

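The top view shows the large tape roll at (297,196) in the right drawer. The pale carton is at (235,195) in the left drawer, the lock bar is around (270,177), and the drawer fronts are at about (234,220) and (302,223). Next I'll measure these.

```bash
cat > h.py <<'E'
import numpy as np, cv2
from plant import *
def ray(n,u,v):
    p=camera_params(n);K=np.array([[p['fx'],0,p['cx']],[0,p['fy'],p['cy']],[0,0,1]])
    x,y=cv2.undistortPoints(np.array([[[u,v]]],float),K,np.array([p['k1'],0,0,0,0]))[0,0]
    R=cv2.Rodrigues(p['rvec'])[0]
    return -R.T@p['tvec'],R.T@np.array([x,y,1.])
def onz(n,u,v,z):
    o,d=ray(n,u,v);return o+d*(z-o[2])/d[2]
def proj(n,P):
    p=camera_params(n);K=np.array([[p['fx'],0,p['cx']],[0,p['fy'],p['cy']],[0,0,1]])
    return cv2.projectPoints(np.array(P,float).reshape(-1,1,3),p['rvec'],p['tvec'],K,np.array([p['k1'],0,0,0,0]))[0][:,0]
E
python3 - <<'E'
from h import *
im=cv2.imread("pics/top0.png")
c=im[90:235,195:345]
cv2.imwrite("pics/crop0.png",cv2.resize(c,None,fx=4,fy=4,interpolation=cv2.INTER_CUBIC))
E
```

```text
(no output)
```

View pics/crop0.png

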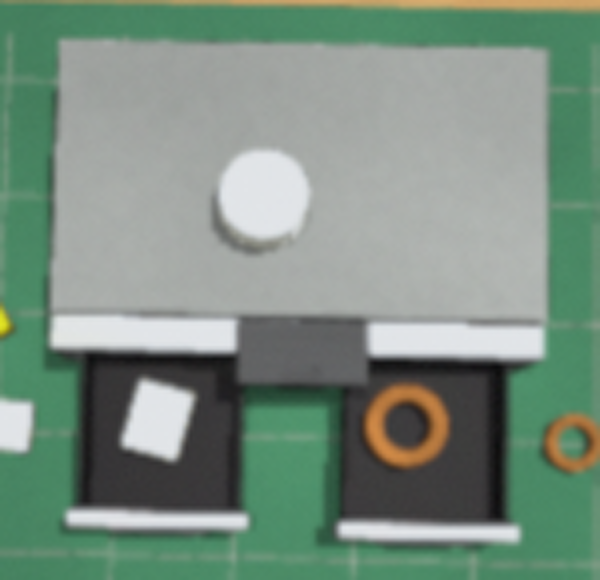

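The crop shows four things:
- The bar's top face spans crop x 237–368 and y 318–385.
- The right front's outer edge runs (337,538)–(520,543), and the left one (66,527)–(248,530).
- The ledge's front corners are (50,350) and (545,360).
- The tape centre is (407,426).

```bash
python3 - <<'E'
from h import *
np.set_printoptions(precision=4,suppress=True)
def q(a,b,z): return onz("top",(a+.5)/4-.5+195,(b+.5)/4-.5+90,z)
print("cam",ray("top",0,0)[0])
P={}
for n,a,b,z in [("deckBL",60,40,.116),("deckBR",548,48,.116),("ledFL",50,350,.1),("ledFR",545,360,.1),("barLb",237,318,.116),("barLf",237,383,.116),("barRb",368,320,.116),("barRf",368,386,.116),("frR_l",337,537,.088),("frR_r",520,542,.088),("frL_l",66,527,.088),("frL_r",248,530,.088),("tape",407,426,.046),("knife",0,0,0)]:
    P[n]=q(a,b,z)
L=P["ledFL"]-P["ledFR"];print("width",np.linalg.norm(L),np.linalg.norm(P["deckBL"]-P["deckBR"]),"depth",np.linalg.norm((P["deckBL"]+P["deckBR"]-P["ledFL"]-P["ledFR"])/2))
yaw=np.arctan2(-L[0],L[1]); y2=np.arctan2(*( (P["frL_l"]-P["frL_r"])*[-1,1,1])[:2]);B=P["deckBL"]-P["deckBR"]
o=(P["ledFL"]+P["ledFR"])/2;ob=(P["deckBL"]+P["deckBR"])/2
y3=np.arctan2(-B[0],B[1]);y4=np.arctan2((ob-o)[1],(ob-o)[0]);print("yaws",yaw,y2,y3,y4)
y=np.mean([yaw,y3,y4]);R=np.array([[np.cos(y),-np.sin(y)],[np.sin(y),np.cos(y)]])
o=((o[:2]-0)+(ob[:2]-R@[.24,0]))/2
print("origin",o,"yaw",y)
for n in P: print(n,P[n][:2],"chest",R.T@(P[n][:2]-o))
print("pot",onz("top",112,225,.0),"knife",onz("top",392,202,.01),onz("top",381,242,.01))
p=camera_params("wrist");print(p)
E
```

```text
cam [ 0.4897 -0.0156  1.2947]
width 0.38220173966016674 0.37867717270828183 depth 0.2416571295756618
yaws 0.0011912806437867505 0.007262983921261785 0.0018029159655505679 -3.004701380908087e-06
origin [ 0.6181 -0.0461] yaw 0.0009970639693188035
deckBL [0.8583 0.1434] chest [0.2404 0.1892]
deckBR [ 0.859  -0.2353] chest [ 0.2407 -0.1895]
ledFL [0.6173 0.1452] chest [-0.0006  0.1912]
ledFR [ 0.6177 -0.237 ] chest [-0.0005 -0.191 ]
barLb [0.6432 0.0007] chest [0.0251 0.0468]
barLf [ 0.5934 -0.0004] chest [-0.0247  0.0457]
barRb [ 0.6438 -0.0992] chest [ 0.0256 -0.0531]
barRf [ 0.5933 -0.0999] chest [-0.0249 -0.0539]
frR_l [ 0.4782 -0.0799] chest [-0.1399 -0.0337]
frR_r [ 0.4776 -0.221 ] chest [-0.1407 -0.1748]
frL_l [0.481  0.1299] chest [-0.1369  0.1761]
frL_r [ 0.482  -0.0111] chest [-0.136   0.0351]
tape [ 0.5679 -0.1367] chest [-0.0503 -0.0906]
knife [0.929  0.2119] chest [0.3112 0.2576]
pot [0.46   0.4734 0.    ] knife [ 0.5576 -0.456   0.01  ] [ 0.4258 -0.4193  0.01  ]
{'fx': 311.4475483510207, 'fy': 311.4475483510207, 'cx': 252.2799919819747, 'cy': 195.43779995499594, 'k1': 0.026749534535680897, 'tool_from_camera': array([[-0.0008, -0.9479, -0.3184,  0.0824],
       [ 1.    , -0.0007, -0.0004,  0.001 ],
       [ 0.0002, -0.3184,  0.9479, -0.1435],
       [ 0.    ,  0.    ,  0.    ,  1.    ]])}
```

The measured sizes match the given ones: width 0.380, depth 0.241, bar length 0.100. The chest is at (0.618, −0.046) with yaw near 0, and the right drawer is open about 128 mm. I'll shut the fingers, square the tool and go in front of the right drawer.

move_arm([
  [0,[0,0,0],[0,0,-0.1212]],
  [0,[0,0,0],[0,0,-0.1212]],
  [0,[0,0,0],[0,0,-0.1212]],
  [0,[-0.02,-0.036,0],[0,0,0]],
  [0,[-0.02,-0.036,0],[0,0,0]],
  [0,[-0.02,-0.036,0],[0,0,0]],
  [0,[-0.02,-0.036,0],[0,0,0]],
  [0,[-0.02,-0.036,0],[0,0,0]],
  [0,[-0.02,-0.036,0],[0,0,0]],
  [0,[-0.02,-0.036,0],[0,0,0]],
], grip_force=40)

```text
time: 0.93
eef_pos: [0.3803, 0.3769, 0.2308]
tcp_rot: [-0.0, 1.0, -0.0, -0.0]
contact_force: [0.6, 1.2, 0.3]
opening: 0.003
finger_force: 0.0
```

move_arm([
  [0,[-0.0065,-0.04,0],[0,0,0]],
  [0,[-0.0065,-0.04,0],[0,0,0]],
  [0,[-0.0065,-0.04,0],[0,0,0]],
  [0,[-0.0065,-0.04,0],[0,0,0]],
  [0,[-0.0065,-0.04,0],[0,0,0]],
  [0,[-0.0065,-0.04,0],[0,0,0]],
  [0,[-0.0065,-0.04,0],[0,0,0]],
  [0,[-0.0065,-0.04,0],[0,0,0]],
  [0,[-0.0065,-0.04,0],[0,0,0]],
  [0,[-0.0065,-0.04,0],[0,0,0]],
])

```text
time: 1.77
eef_pos: [0.4446, -0.0231, 0.2311]
tcp_rot: [0.0, 1.0, 0.0, 0.0]
contact_force: [1.0, 1.4, 0.2]
opening: -0.0
finger_force: 0.0
```

move_arm([
  [0,[0.001,-0.032,0],[0,0,0]],
  [0,[0.001,-0.032,0],[0,0,0]],
  [0,[0.001,-0.032,0],[0,0,0]],
  [0,[0,-0.032,0],[0,0,0]],
  [0,[0,0,0.033],[0,0,0]],
  [0,[0,0,0.033],[0,0,0]],
  [0,[0,0,0.033],[0,0,0]],
  [0,[0,0,0.033],[0,0,0]],
  [0,[0,0,0.031],[0,0,0]],
  [0,[0,0,0],[0,0,0]],
])

```text
time: 2.6
eef_pos: [0.4368, -0.1463, 0.0616]
tcp_rot: [0.0, 1.0, 0.004, -0.006]
contact_force: [-0.8, 1.3, -0.3]
opening: 0.001
finger_force: 0.0
```

```bash
python3 - <<'E'
from h import *
print(get_state()['eef_pos'])
im=read_camera("side")[:,:,::-1]; a=im[130:280,170:370]
w=read_camera("wrist")[:,:,::-1]
cv2.imwrite("pics/s1.png",np.vstack([cv2.resize(a,(512,384)),w])[:, :][::1] if 0 else np.hstack([cv2.resize(a,(400,300)),cv2.resize(w,(400,300))]))
E
```

```text
[ 0.43684762 -0.14633229  0.06164813]
```

View pics/s1.png

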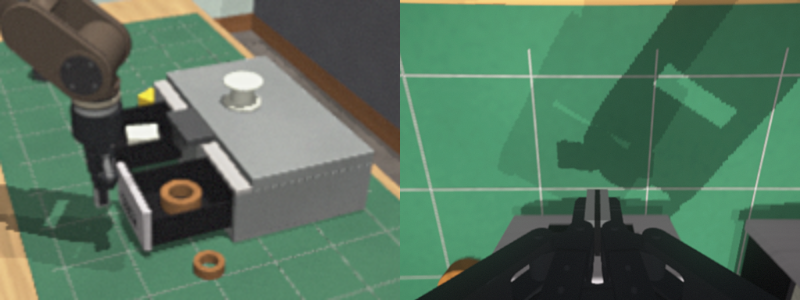

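The left panel shows the fingertips just in front of the right drawer's front, clear of it and below its top edge. I'll push now.

move_arm([
  [0,[-0.012,0,0],[0,0,0]],
  [0,[-0.012,0,0],[0,0,0]],
  [0,[-0.008,0,0],[0,0,0]],
  [0,[-0.012,0,0],[0,0,0]],
  [0,[-0.016,0,0],[0,0,0]],
  [0,[-0.018,0,0],[0,0,0]],
  [0,[-0.018,0,0],[0,0,0]],
  [0,[-0.016,0,0],[0,0,0]],
  [0,[-0.014,0,0],[0,0,0]],
  [0,[-0.01,0,0],[0,0,0]],
])

```text
time: 3.53
eef_pos: [0.5795, -0.15, 0.0708]
tcp_rot: [-0.0, 1.0, -0.001, 0.0]
contact_force: [-4.3, -1.3, 2.9]
opening: -0.001
finger_force: 2.2
```

move_arm([
  [0,[-0.002,0,0],[0,0,0]],
  [0,[-0.002,0,0],[0,0,0]],
  [0,[-0.002,0,0],[0,0,0]],
  [0,[-0.002,0,0],[0,0,0]],
  [0,[-0.001,0,0],[0,0,0]],
  [0,[-0.001,0,0],[0,0,0]],
  [0,[-0.001,0,0],[0,0,0]],
  [0,[-0.001,0,0],[0,0,0]],
  [0,[-0.001,0,0],[0,0,0]],
  [0,[-0.001,0,0],[0,0,0]],
])

```text
time: 4.37
eef_pos: [0.592, -0.1492, 0.0683]
tcp_rot: [0.0, 1.0, 0.0, -0.0]
contact_force: [-2.4, -0.8, 2.8]
opening: -0.0
finger_force: 1.6
```

move_arm([
  [0,[-0.001,0,0],[0,0,0]],
  [0,[-0.001,0,0],[0,0,0]],
  [0,[-0.001,0,0],[0,0,0]],
  [0,[-0.001,0,0],[0,0,0]],
  [0,[-0.001,0,0],[0,0,0]],
  [0,[0,0,0],[0,0,0]],
  [0,[0,0,0],[0,0,0]],
  [0,[0,0,0],[0,0,0]],
  [0,[0,0,0],[0,0,0]],
  [0,[0,0,0],[0,0,0]],
])

```text
time: 5.2
eef_pos: [0.5972, -0.1492, 0.0683]
tcp_rot: [0.0, 1.0, 0.0, 0.0]
contact_force: [-1.2, 0.2, -0.0]
opening: 0.002
finger_force: 0.5
```

Not at the stop yet. I'll keep pushing in 1 mm steps.

move_arm([
  [0,[-0.001,0,0],[0,0,0]],
  [0,[-0.001,0,0],[0,0,0]],
  [0,[-0.001,0,0],[0,0,0]],
  [0,[-0.001,0,0],[0,0,0]],
  [0,[0,0,0],[0,0,0]],
  [0,[0,0,0],[0,0,0]],
  [0,[0,0,0],[0,0,0]],
  [0,[0,0,0],[0,0,0]],
  [0,[0,0,0],[0,0,0]],
  [0,[0,0,0],[0,0,0]],
])

```text
time: 6.03
eef_pos: [0.5972, -0.1492, 0.0683]
tcp_rot: [-0.0, 1.0, 0.001, -0.006]
contact_force: [-15.0, -0.5, 9.6]
opening: -0.0
finger_force: 7.1
```

The wrist reads 15 N with no motion, so the drawer is against its stop. I'll retreat, lift and cross to the left end of the bar.

move_arm([
  [0,[0.015,0,0],[0,0,0]],
  [0,[0.02,0,0],[0,0,0]],
  [0,[0,0,-0.035],[0,0,0]],
  [0,[0,0,-0.035],[0,0,0]],
  [0,[0,0,-0.035],[0,0,0]],
  [0,[0,0,-0.035],[0,0,0]],
  [0,[-0.01,0.04,0],[0,0,0]],
  [0,[-0.01,0.04,0],[0,0,0]],
  [0,[-0.01,0.04,0],[0,0,0]],
  [0,[-0.01,0.04,0],[0,0,0]],
])

```text
time: 6.87
eef_pos: [0.607, 0.0122, 0.209]
tcp_rot: [0.001, 1.0, 0.0, 0.002]
contact_force: [0.4, -0.6, 0.4]
opening: 0.003
finger_force: 0.0
```

move_arm([
  [0,[-0.008,0.025,0],[0,0,0]],
  [0,[0,0,0],[0,0,0]],
  [0,[0,0,0.02],[0,0,0]],
  [0,[0,0,0.02],[0,0,0]],
  [0,[0,0,0.02],[0,0,0]],
  [0,[0,0,0.02],[0,0,0]],
  [0,[0,0,0.01],[0,0,0]],
  [0,[0,0,0],[0,0,0]],
  [0,[0,0,0],[0,0,0]],
  [0,[0,0,0],[0,0,0]],
])

```text
time: 7.7
eef_pos: [0.6152, 0.0353, 0.1199]
tcp_rot: [0.0, 1.0, -0.0, 0.001]
contact_force: [-0.1, 0.7, 0.1]
opening: -0.0
finger_force: 0.0
```

```bash
python3 - <<'E'
from h import *
print(get_state()['eef_pos'])
a=read_camera("side")[130:280,170:370,::-1]; b=read_camera("top")[90:240,170:370,::-1]
cv2.imwrite("pics/s2.png",np.hstack([cv2.resize(a,(400,300)),cv2.resize(b,(400,300))]))
E
```

```text
[0.61516052 0.03532405 0.1198613 ]
```

View pics/s2.png

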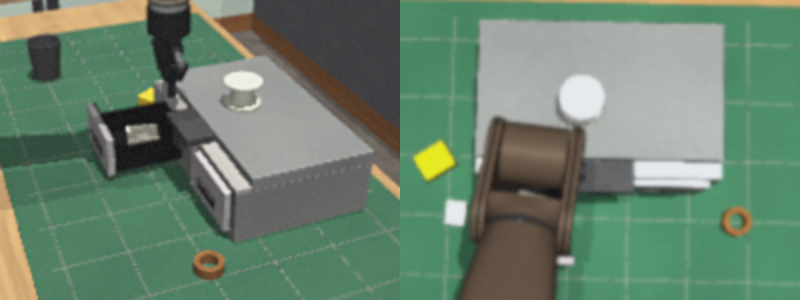

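The right drawer is shut, the bar is still in the middle, and the fingers are above the ledge to the left of its end. I'll lower to 106 mm and push it to the right.

move_arm([
  [0,[0,0,0.007],[0,0,0]],
  [0,[0,0,0.007],[0,0,0]],
  [0,[0,0,0],[0,0,0]],
  [0,[0,-0.008,0],[0,0,0]],
  [0,[0,-0.008,0],[0,0,0]],
  [0,[0,-0.006,0],[0,0,0]],
  [0,[0,-0.006,0],[0,0,0]],
  [0,[0,-0.008,0],[0,0,0]],
  [0,[0,-0.01,0],[0,0,0]],
  [0,[0,-0.01,0],[0,0,0]],
])

```text
time: 8.63
eef_pos: [0.6141, -0.0207, 0.1045]
tcp_rot: [0.0, 1.0, 0.0, 0.0]
contact_force: [0.6, 4.0, 0.6]
opening: -0.002
finger_force: 2.0
```

move_arm([
  [0,[0,-0.008,0],[0,0,0]],
  [0,[0,-0.008,0],[0,0,0]],
  [0,[0,-0.006,0],[0,0,0]],
  [0,[0,-0.004,0],[0,0,0]],
  [0,[0,-0.003,0],[0,0,0]],
  [0,[0,-0.002,0],[0,0,0]],
  [0,[0,-0.002,0],[0,0,0]],
  [0,[0,-0.002,0],[0,0,0]],
  [0,[0,-0.002,0],[0,0,0]],
  [0,[0,0,0],[0,0,0]],
])

```text
time: 9.47
eef_pos: [0.6141, -0.0576, 0.1044]
tcp_rot: [0.0, 1.0, -0.0, 0.0]
contact_force: [0.9, 2.2, 1.0]
opening: 0.005
finger_force: 1.1
```

move_arm([
  [0,[0,-0.001,0],[0,0,0]],
  [0,[0,-0.001,0],[0,0,0]],
  [0,[0,-0.001,0],[0,0,0]],
  [0,[0,-0.001,0],[0,0,0]],
  [0,[0,-0.001,0],[0,0,0]],
  [0,[0,-0.001,0],[0,0,0]],
  [0,[0,-0.001,0],[0,0,0]],
  [0,[0,-0.001,0],[0,0,0]],
  [0,[0,0,0],[0,0,0]],
  [0,[0,0,0],[0,0,0]],
])

```text
time: 10.3
eef_pos: [0.614, -0.0655, 0.1044]
tcp_rot: [0.0, 1.0, -0.0, 0.0]
contact_force: [0.4, 3.3, 1.8]
opening: 0.001
finger_force: 1.2
```

move_arm([
  [0,[0,-0.001,0],[0,0,0]],
  [0,[0,-0.001,0],[0,0,0]],
  [0,[0,-0.001,0],[0,0,0]],
  [0,[0,-0.001,0],[0,0,0]],
  [0,[0,-0.001,0],[0,0,0]],
  [0,[0,0,0],[0,0,0]],
  [0,[0,0,0],[0,0,0]],
  [0,[0,0,0],[0,0,0]],
  [0,[0,0,0],[0,0,0]],
  [0,[0,0,0],[0,0,0]],
])

```text
time: 11.13
eef_pos: [0.614, -0.0695, 0.1044]
tcp_rot: [0.0, 1.0, 0.001, 0.0]
contact_force: [0.8, 4.3, 2.6]
opening: -0.001
finger_force: 2.7
```

move_arm([
  [0,[0,-0.001,0],[0,0,0]],
  [0,[0,-0.001,0],[0,0,0]],
  [0,[0,-0.001,0],[0,0,0]],
  [0,[0,0,0],[0,0,0]],
  [0,[0,0,0],[0,0,0]],
  [0,[0,0,0],[0,0,0]],
  [0,[0,0,0],[0,0,0]],
  [0,[0,0,0],[0,0,0]],
  [0,[0,0,0],[0,0,0]],
  [0,[0,0,0],[0,0,0]],
])

```text
time: 11.97
eef_pos: [0.6141, -0.0698, 0.1045]
tcp_rot: [0.001, 1.0, 0.003, -0.0]
contact_force: [0.8, 11.5, 3.0]
opening: -0.0
finger_force: 6.2
```

The force rose to 11.5 N with no motion, so the bar is at its stop. I'll back off, lift clear and verify.

move_arm([
  [0,[0,0.01,0],[0,0,0]],
  [0,[0,0.012,0],[0,0,0]],
  [0,[0,0,-0.03],[0,0,0]],
  [0,[0,0,-0.035],[0,0,0]],
  [0,[0,0,-0.035],[0,0,0]],
  [0,[0,0.04,0],[0,0,0]],
  [0,[0,0.04,0],[0,0,0]],
  [0,[0,0.04,0],[0,0,0]],
  [0,[0,0.04,0],[0,0,0]],
  [0,[0,0.04,0],[0,0,0]],
])

```text
time: 12.8
eef_pos: [0.6135, 0.1499, 0.204]
tcp_rot: [0.0, 1.0, -0.001, -0.0]
contact_force: [0.3, -0.9, -0.0]
opening: 0.001
finger_force: 0.0
```

move_arm([
  [0,[0,0.04,0],[0,0,0]],
  [0,[0,0.04,0],[0,0,0]],
  [0,[0,0.04,0],[0,0,0]],
  [0,[0,0.04,0],[0,0,0]],
  [0,[0,0.04,0],[0,0,0]],
  [0,[0,0,0],[0,0,0]],
  [0,[0,0,0],[0,0,0]],
  [0,[0,0,0],[0,0,0]],
  [0,[0,0,0],[0,0,0]],
  [0,[0,0,0],[0,0,0]],
])

```text
time: 13.63
eef_pos: [0.6144, 0.3471, 0.2042]
tcp_rot: [0.001, 1.0, -0.0, -0.0]
contact_force: [-0.4, -0.7, -0.2]
opening: -0.002
finger_force: 0.0
```

```bash
python3 - <<'E'
from h import *
print(get_state()['eef_pos'],get_state()['contact_force'])
a=read_camera("side")[130:280,170:370,::-1]; b=read_camera("top")[:,:,::-1]
cv2.imwrite("pics/s3.png",np.hstack([cv2.resize(a,(400,300)),cv2.resize(b[90:240,170:370],(400,300))]))
print("expected bar ends px",proj("top",[[.617,-.081,.116],[.617,-.181,.116]]))
row=b[176].astype(int).sum(1); print(row[255:345])
E
```

```text
[0.61442285 0.34712616 0.20419947] [-0.41902384 -0.69247188 -0.24111173]
expected bar ends px [[280.51958427 178.2231063 ]
 [313.41226935 178.93013607]]
[702 702 704 702 702 702 704 705 704 704 705 705 705 705 705 705 705 705
 705 705 705 708 708 699 654 461 336 321 324 323 322 323 321 324 322 322
 320 320 322 320 320 323 319 316 313 316 313 314 316 317 313 316 315 315
 316 313 320 371 539 687 711 713 711 712 714 711 712 711 713 711 712 712
 713 711 704 650 483 368 345 341 340 340 339 341 342 337 336 346 376 384]
```

View pics/s3.png

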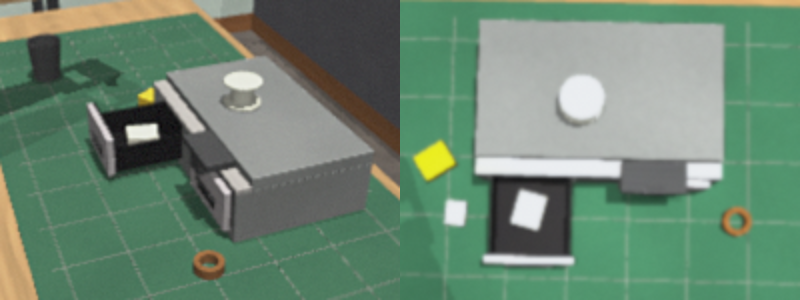

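The bar ends are at pixel columns 280 and 313, as expected for the right stop. The right drawer is shut behind the tongue, and the left drawer, carton and spool are unmoved.

```bash
python3 -c "
from plant import *
print(sign_off())"
```

```text
the job is handed in; nothing more can be done
None
```

The right drawer, which holds the tape roll, is pushed fully shut and the lock bar is at its right stop with its tongue in front of that drawer; the left drawer is still open, the last pictures show nothing else moved, and the job was handed in at about 14 s.

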